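Dress two edges of a notched tile and lay it round the pipe

TASK

Pick up the notched tile by its suction handle and rub smooth the two edges that run into its notch on the sprung abrasive pad: first the long one, then turn the tile and do the short one, each pressed squarely on the pad and drawn its whole length from the notch to the far corner, lightly enough that the pad is not driven back to its stop. Then set the tile down (do not drop it) flat on the grey board with its notch round the pipe stub and its edges in line with the board's, and let go. Leave everything else standing where it is.

Things in the scene. Friction and masses are not known exactly. Their poses are not given: they have to be found in the camera images.
- tile: Clay tile 160 (x) by 120 (y) by 10 mm, 0.5 kg, lying flat. A 40 mm square notch is cut from its +x +y corner (x 40..80, y 20..60). Long edge to rub: the face y = +60 mm, from x = 40 (notch) to x = -80. Short edge to rub: the face x = +80 mm, from y = 20 (notch) to y = -60. Black suction lifter on top. Origin: centre of the 160 x 120 outline, on the underside; z up.
- grip (a point): Middle of the lifter's grip bar, 41 mm above the middle of the tile's underside: bar 100 mm long along the tile's x, 24 mm wide in y, 22 mm high (z 30..52 mm above the underside). Below it a 22 mm stem, and a 48 mm cup whose top is at z = 22.
- bracket: Fixed bent steel bracket on the counter: foot 100 (x) by 120 (y) by 6 mm, running from x = 0 to +100; upright plate 120 mm wide and 80 mm high with its front at x = 38 mm; the pad's top rises 15 mm above it. It carries the pad in front. Origin on the counter straight under the resting pad's face; -x is the side the tile comes from (roughly towards the robot), z up.
- pad_face (a point): Centre of the front face of the abrasive pad (a wood-backed block), 36 mm wide (y) by 40 mm high (z) by 16 mm thick, 75 mm above the counter. The face looks along -x; +x points into the pad and the bracket. Moves back with the pad.
- pad (a joint): How far the pad has been pressed back along +x against its spring (300 N/m): 0 at rest, 0.020 m at its stop (0.018 counts as driven to the stop). 5 to 12 mm is a good rubbing pressure; under 3 mm does not count as pressed.
- board: Fixed grey backer board on the counter, 180 (x) by 140 (y) by 6 mm, with an upright copper pipe stub (26 mm diameter, top 56 mm above the counter) at x = 60, y = 40 mm. Origin: centre of its underside. A tile rightly laid has its axes along the board's and its origin 6 mm above the board's origin, the pipe in the middle of the notch.
- pipe (a point): On the pipe stub's axis, at the top face of the board (6 mm above the counter); axes as the board's.
- dispenser: Bystander: amber bottle, 60 mm diameter, 180 mm high; origin under its centre.
- jar: Bystander: amber jar with a metal lid, 64 mm diameter, 85 mm high; origin under its centre.
- tumbler: Bystander: glass tumbler, 72 mm diameter, 85 mm high; origin under its centre.
- plant: Bystander: potted plant, 100 mm diameter, 150 mm high; origin under its centre.
- soap: Bystander: soap bar on a white dish, 120 (x) by 85 (y) by 32 mm high; origin under its centre; stands in front of the bracket, below the pad's height.
- spares: Bystander: stack of spare unnotched tiles without a handle, 160 (x) by 124 (y) by 40 mm high; origin under its centre; behind the bracket.
Mind the look-alikes: they are no part of the job. Leave any pink look-alike of the bracket alone.

How it is judged (in metres and radians):
On the way, in this order (a step that is already met when the one before it is completed fails the run):
1. the long edge that runs into the notch is pressed squarely on the pad with the pad at the notch end of that edge (value of joint pad above 0.003 m and contact force between tile and bracket above 0.3 N and angle between tile's own z axis and vertical below 0.2 rad and angle between the y axis of tile and the x axis of pad_face, either way round below 0.15 rad and y of pad_face in the frame of tile between 0.052 and 0.066 m and x of pad_face in the frame of tile above 0.012 m), for 0.02 s.
2. that long edge, still pressed on the pad, has been drawn along until the pad is at its middle (value of joint pad above 0.003 m and contact force between tile and bracket above 0.3 N and angle between tile's own z axis and vertical below 0.2 rad and angle between the y axis of tile and the x axis of pad_face, either way round below 0.15 rad and y of pad_face in the frame of tile between 0.052 and 0.066 m and x of pad_face in the frame of tile between -0.035 and -0.002 m), for 0.02 s.
3. that long edge, still pressed, has been drawn along until the pad is at its far corner (value of joint pad above 0.003 m and contact force between tile and bracket above 0.3 N and angle between tile's own z axis and vertical below 0.2 rad and angle between the y axis of tile and the x axis of pad_face, either way round below 0.15 rad and y of pad_face in the frame of tile between 0.052 and 0.066 m and x of pad_face in the frame of tile below -0.052 m), for 0.02 s.
4. the tile has been turned and the short edge that runs into the notch is pressed squarely on the pad at its notch end (value of joint pad above 0.003 m and contact force between tile and bracket above 0.3 N and angle between tile's own z axis and vertical below 0.2 rad and angle between the x axis of tile and the x axis of pad_face, either way round below 0.15 rad and x of pad_face in the frame of tile between 0.072 and 0.086 m and y of pad_face in the frame of tile above -0.008 m), for 0.02 s.
5. that short edge, still pressed, has been drawn along until the pad is at its middle (value of joint pad above 0.003 m and contact force between tile and bracket above 0.3 N and angle between tile's own z axis and vertical below 0.2 rad and angle between the x axis of tile and the x axis of pad_face, either way round below 0.15 rad and x of pad_face in the frame of tile between 0.072 and 0.086 m and y of pad_face in the frame of tile between -0.03 and -0.012 m), for 0.02 s.
6. that short edge, still pressed, has been drawn along until the pad is at its far corner (value of joint pad above 0.003 m and contact force between tile and bracket above 0.3 N and angle between tile's own z axis and vertical below 0.2 rad and angle between the x axis of tile and the x axis of pad_face, either way round below 0.15 rad and x of pad_face in the frame of tile between 0.072 and 0.086 m and y of pad_face in the frame of tile below -0.034 m), for 0.02 s.
At the end, for the whole second after the job is handed in: The tile lies flat (within 0.05 rad) and still on the board, its underside 3 to 10 mm above the counter (board top at 6), its edges within 0.12 rad of the board's, and the pipe's axis stands in the notch at x 50..72 mm and y 30..52 mm in the tile's frame (middle of the notch: 60, 40) (x of pipe in the frame of tile between 0.05 and 0.072 m and y of pipe in the frame of tile between 0.03 and 0.052 m and angle between the x axis of tile and the x axis of board, either way round below 0.12 rad and z of tile in the frame of board between 0.003 and 0.01 m and angle between tile's own z axis and vertical below 0.05 rad and linear speed of tile below 0.02 m/s); the robot touches nothing.
It fails at once if the pad is driven back to its stop (value of joint pad above 0.018 m).
It fails at once if the tile is let go of in the air (height (world z) of tile above 0.03 m and contact force between the fingers and tile below 0.05 N).
It fails at once if a bystander is pushed more than 30 mm or tipped over (distance of any of dispenser, jar, tumbler, plant, soap, spares from where it was at the start of the episode above 0.03 m or angle between any of dispenser, jar, tumbler, plant, soap, spares's own z axis and vertical above 0.35 rad).
It also fails if it takes over 67 s, if anything falls off the work surface, if the arm or the gripper's body presses on something with over 40 N, if the wrist force passes 120 N, or if a joint passes its speed limit or range.

ROBOT

A 7-joint arm with a two-finger parallel gripper is mounted at the origin on the work surface. World frame = base frame: x ahead of the robot, y to its left, z up, the work surface at z = 0. Lengths are in m, angles in degrees, forces in N, time in s.
With the tool pointing down it reaches from about 0.425 to 0.875 m from the base axis. Payload 4.7 kg.
Tool frame: the origin (TCP) lies on the centre line of the jaws, within the pads' length; the fingertips stand 17 mm ahead of it and the grasp point (between the pads) lies 2 mm behind it; z points along the fingers, y is the line along which they close (so a half turn about z gives the same grasp; the last joint's range is limited). The gripper opens to 87 mm and grips with 3 to 60 N. Pads are 19 mm wide; open, the fingers measure 117 mm over their backs; the gripper's body (75 mm by 190 mm) begins 51 mm behind the grasp point.
Start: joints at [-74.765, 18.392, -4.016, 83.108, 1.295, 78.541, -3.26], TCP at [0.162, 0.63, 0.24] pointing down, gripper open.
Joint ranges: [-163.93, 163.93], [-17.29, 119.83], [-79.2, 71.16], [3.27, 140.29], [-89.18, 269.18], [5.43, 117.66], [-154.24, 154.24]. Speed limits (degrees/s): [147.25, 147.25, 180, 180, 180, 180, 180].

INTERFACE

Orientations are given as [roll, pitch, yaw] about the fixed x, y, z axes, in that order (R = Rz(yaw) Ry(pitch) Rx(roll)).
In Python, from cell import env, read_camera gives the robot as it stands.
- The arm moves only by the shell command python3 -m jog 'ROWS' [FORCE]. ROWS is JSON, a list of rows, each a list of 5 numbers: the opening, from 0 (shut) to 1 (fully open), then the shift along the tool's x, y, z each as a share of 0.02 m, from -1 to 1, then the turn about the tool's z as a share of 45 degrees, from -1 to 1. In form: [[gripper, x, y, z, yaw], ...]. A call has 1 to 12 rows; each row shifts and turns the commanded pose from where the row before left it, along the tool's axes as they then stand; what a row does not reach is not made up. A row lasts 1/12 s, in which the tool goes at most 41.7 mm and 7.16 degrees, less where a joint would pass 70% of its speed; a pose out of reach is approached as far as the arm can. A call with a number of a shift or a turn outside -1 to 1 is refused whole. A call with a gripper value outside its range is refused whole. The fingers move at their own pace and stop on an object; FORCE is the grip in N (left out, the last holds). Time passes only in rows, so rows that do not move let the fingers close. It gives the time, the measured TCP pose, the force, the opening and the grip force at its end, in the units of the state.
- env.get_obs(): the state, without advancing time (a new reading comes with each control period).
- read_camera(name): name is "scene" or "top"; returns a dict with "color" (400x640x3 uint8, red, green, blue), "range_z" (400x640 float32, m along the optical axis (not along the pixel's ray), 0 where there is no reading), "mtx" (3x3 intrinsics, pixels), "world_from_camera" (4x4, takes a point from camera to world coordinates). Camera axes: x right, y down, z forward; pixel columns grow to the right and rows downward; lengths in m; the calibration is good to about 2 mm. A picture is of the moment at which its call begins.
- env.sign_off(): hands the job in; it is judged then, once.
The state is a dict: "time_s": time; "qpos": joint angles; "joint_velocities": joint speeds; "effort": joint torques, N m; "tool_pos": TCP position; "tool_rot": TCP orientation; "force": force on the tool from outside, world axes, zero at the start; "wrist_torque": the same for the moment, N m; "grip_width": finger opening in m; "grasp_force": force on a finger pad.
Only numpy, scipy, OpenCV 4.12 (cv2) and the standard library are available. Lean on these libraries where they do the work, as an engineer would, in place of code of your own. Each camera call takes 0.05 s, during which the arm holds its last target. There are 200 camera calls.

## Working session

There is one attempt and no reset: what is moved stays moved. The work goes in short steps, Python scripts to look and compute and a shell command to move; the robot and the scene stay as the last step left them, time stands still between calls to the robot, and variables do not carry over. Pictures are saved under pics/ and viewed, at most 13 in all, crops included, and the job is handed in when it is done.

```bash
ls; mkdir -p pics
python3 - <<'E'
from cell import env, read_camera
import cv2,numpy as np
print(env.get_obs())
for n in("scene","top"):
    r=read_camera(n); cv2.imwrite(f"pics/{n}0.png",r["color"][:,:,::-1]); np.savez(f"{n}0.npz",**r)
    print(n,r["mtx"].tolist(),np.round(r["world_from_camera"],3).tolist())
E
```

```text
pics
{'time_s': 0.0, 'qpos': array([-74.76569982,  18.44069323,  -4.01535574,  83.17460265,
         1.29508621,  78.54187523,  -3.25800302]), 'joint_velocities': array([ 0.02253134, -0.07279984,  0.05297245, -0.06646266, -0.08972977,
       -0.01746431,  0.04326693]), 'effort': array([-7.99291070e-05, -4.91314030e+01, -4.03922265e-01, -3.12512076e+01,
       -6.39229151e-02,  4.41275525e-02,  1.57086552e-04]), 'tool_pos': array([0.16185815, 0.62898139, 0.23844558]), 'tool_rot': array([-1.79888078e+02,  5.92242039e-03,  1.65577296e+02]), 'force': array([ 0.02984912, -0.15112732, -0.15833862]), 'wrist_torque': array([-0.00727098,  0.04499531, -0.0333414 ]), 'grasp_force': 0.0, 'grip_width': 0.0870445008860976}
scene [[468.6711397831446, 0.0, 321.7370679092194], [0.0, 468.6711397831446, 199.4000778298183], [0.0, 0.0, 1.0]] [[0.773, 0.514, -0.371, 0.948], [0.634, -0.634, 0.442, -0.447], [-0.008, -0.577, -0.817, 0.994], [0.0, 0.0, 0.0, 1.0]]
top [[514.5072471044872, 0.0, 313.80599118973464], [0.0, 514.5072471044872, 198.60373540999277], [0.0, 0.0, 1.0]] [[0.029, -0.995, 0.092, 0.427], [-1.0, -0.03, -0.005, 0.048], [0.007, -0.092, -0.996, 1.305], [0.0, 0.0, 0.0, 1.0]]
```

View pics/top0.png

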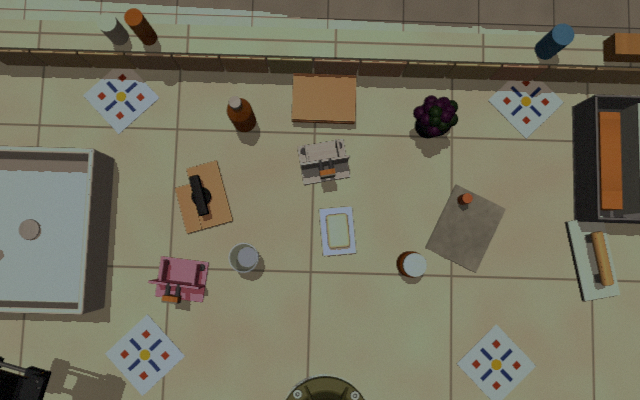

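View pics/scene0.png

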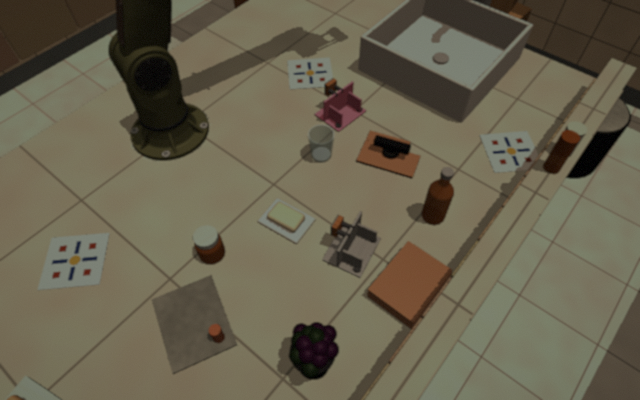

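The top view shows the tile at (204,197) with its notch at the upper left (185,178). The bracket is at (325,160), the soap at (338,231), and the board at (465,228) with the pipe at (465,200). The pink look-alike is at (180,280). The scene view shows the same layout. Next I'll measure poses from masks and enlarge the tile and bracket.

```bash
cat > h.py <<'E'
import numpy as np,cv2
def ray(r,uv,z):
    uv=np.atleast_2d(np.asarray(uv,float)); K=r["mtx"]; T=r["world_from_camera"]
    d=np.c_[(uv-K[:2,2])/[K[0,0],K[1,1]],np.ones(len(uv))]@T[:3,:3].T
    o=T[:3,3]; return o+d*((z-o[2])/d[:,2])[:,None]
def cloud(r):
    h,w=r["range_z"].shape; K=r["mtx"];T=r["world_from_camera"]; v,u=np.mgrid[:h,:w]; z=r["range_z"]
    P=np.stack([(u-K[0,2])/K[0,0]*z,(v-K[1,2])/K[1,1]*z,z],-1); return P@T[:3,:3].T+T[:3,3]
E
python3 - <<'E'
from h import *
r=dict(np.load("top0.npz")); c=r["color"]; P=cloud(r)
hsv=cv2.cvtColor(c,cv2.COLOR_RGB2HSV)
def rect(m,box,z,name):
    u0,v0,u1,v1=box; mm=np.zeros(m.shape,np.uint8); mm[v0:v1,u0:u1]=m[v0:v1,u0:u1]
    mm=cv2.morphologyEx(mm,cv2.MORPH_CLOSE,np.ones((3,3)))
    cs,_=cv2.findContours(mm,0,2); k=max(cs,key=cv2.contourArea)
    W=ray(r,k[:,0],z)[:,:2].astype(np.float32); R=cv2.minAreaRect(W)
    print(name,len(k),np.round(R[0],4),np.round(R[1],4),round(R[2],2)); return k
Pz=P[...,2]
for n,(u,v) in dict(tile=(222,200),tile2=(190,215),board=(465,245),bar=(200,195),brk=(312,148),pad=(327,165),padt=(327,171),soap=(338,231),counter=(280,230)).items(): print(n,hsv[v,u],P[v,u].round(3))
H,S,V=cv2.split(hsv)
big=[]
for (u,v) in ((204,197),(325,160),(465,228)):
    big.append(cv2.resize(c[v-45:v+45,u-45:u+45],(400,400),interpolation=cv2.INTER_CUBIC))
cv2.imwrite("pics/z.png",cv2.resize(np.hstack(big),(800,267))[:,:,::-1])
rs=dict(np.load("scene0.npz"))
cv2.imwrite("pics/s.png",cv2.resize(rs["color"][120:280,300:460],(560,560),interpolation=cv2.INTER_CUBIC)[:,:,::-1])
E
```

```text
tile [ 16 121 139] [0.536 0.272 0.014]
tile2 [ 16 130 135] [0.496 0.351 0.012]
board [20 52 99] [ 0.442 -0.343  0.004]
bar [165  14  36] [0.544 0.32  0.055]
brk [ 17  35 137] [0.677 0.05  0.008]
pad [13 58 53] [0.635 0.011 0.007]
padt [ 14 182 137] [0.606 0.013 0.094]
soap [ 54  24 147] [ 0.467 -0.021  0.03 ]
counter [ 26  53 135] [ 0.466  0.125 -0.004]
```

View pics/z.png

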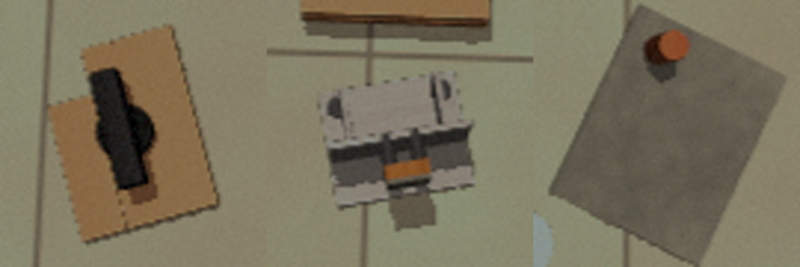

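View pics/s.png

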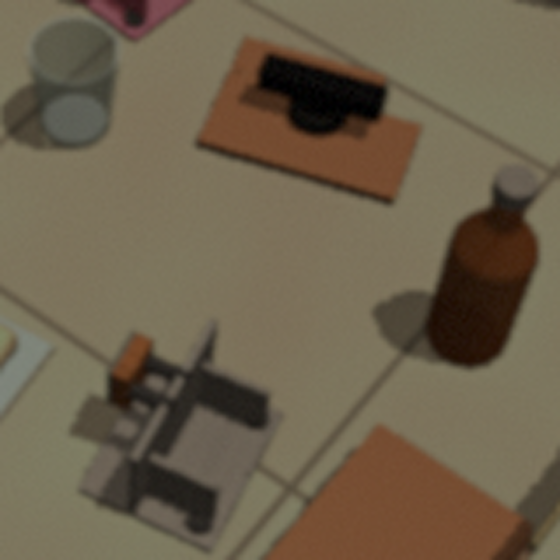

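The crops confirm the tile's notch at its upper left (+x, +y, with a small positive yaw). The pad is on the bracket's robot side, and the pipe is near the board's top corner, so the board's yaw is about -26°. Now the poses.

Run:
```python
from h import *
for nm in("top","scene"):
    r=dict(np.load(nm+"0.npz")); c=r["color"]; P=cloud(r); hsv=cv2.cvtColor(c,cv2.COLOR_RGB2HSV).astype(int)
    H,S,V=hsv[...,0],hsv[...,1],hsv[...,2]; X,Y,Z=P[...,0],P[...,1],P[...,2]
    def near(x,y,d): return (np.hypot(X-x,Y-y)<d)&(r["range_z"]>0)
    def rect(m,z,name):
        m=m.astype(np.uint8); cs,_=cv2.findContours(m,0,2); k=max(cs,key=cv2.contourArea)
        W=ray(r,k[:,0],z)[:,:2].astype(np.float32); R=cv2.minAreaRect(W)
        print(nm,name,np.round(R[0],4),np.round(R[1],4),round(R[2],2),"box",np.round(cv2.boxPoints(R),3).tolist())
    rect((near(.53,.31,.14)&(S>85)&(V>75)&(Z<.03))|(near(.53,.31,.07)&(V<60)),.01,"tile")
    rect(near(.54,.31,.09)&(V<60)&(Z>.045),.052,"bar")
    rect(near(.47,-.33,.16)&(V<118)&(S<75),.006,"board")
    rect(near(.46,-.29,.16)&(S>110)&(Z>.04),.056,"pipe")
    rect(near(.605,.01,.05)&(S>110)&(Z>.06),.095,"padtop")
    rect(near(.65,.0,.10)&((S<44)|(Z>.012)),.006,"foot")
    m=near(.65,.0,.12)&(Z>.06)&(Z<.085)
    if m.any(): print("plate pts",m.sum(),P[m].mean(0).round(3))
```

```text
top tile [0.5443 0.3252] [0.1613 0.1214] 17.91 box [[0.4490000009536743, 0.3580000102519989], [0.4860000014305115, 0.24300000071525574], [0.6399999856948853, 0.2919999957084656], [0.6019999980926514, 0.40799999237060547]]
top bar [0.5444 0.3252] [0.0993 0.0247] 16.79 box [[0.49300000071525574, 0.3230000138282776], [0.5, 0.29899999499320984], [0.5960000157356262, 0.328000009059906], [0.5879999995231628, 0.35100001096725464]]
top board [ 0.4513 -0.3614] [0.2162 0.2968] 70.96 box [[0.2759999930858612, -0.41499999165534973], [0.5559999942779541, -0.5120000243186951], [0.6269999742507935, -0.30799999833106995], [0.34599998593330383, -0.210999995470047]]
top pipe [ 0.5553 -0.3294] [0.0239 0.03  ] 27.98 box [[0.5379999876022339, -0.32199999690055847], [0.5519999861717224, -0.3479999899864197], [0.5730000138282776, -0.3370000123977661], [0.5590000152587891, -0.3109999895095825]]
top padtop [0.6049 0.0132] [0.013 0.036] 11.27 box [[0.5950000286102295, 0.029999999329447746], [0.6019999980926514, -0.006000000052154064], [0.6150000095367432, -0.003000000026077032], [0.6079999804496765, 0.0320000
[... 970 characters left out ...]
071] [0.06   0.0436] 66.35 box [[0.3779999911785126, -0.22599999606609344], [0.4180000126361847, -0.24300000071525574], [0.44200000166893005, -0.18799999356269836], [0.4020000100135803, -0.17100000381469727]]
scene padtop [0.6106 0.0051] [0.0196 0.0538] 15.17 box [[0.593999981880188, 0.02800000086426735], [0.6079999804496765, -0.023000000044703484], [0.6269999742507935, -0.017999999225139618], [0.6129999756813049, 0.03400000184774399]]
scene foot [0.6381 0.0438] [0.1132 0.1639] 47.93 box [[0.5389999747276306, 0.05700000002980232], [0.6610000133514404, -0.05299999937415123], [0.7369999885559082, 0.03099999949336052], [0.6150000095367432, 0.14100000262260437]]
plate pts 356 [0.629 0.014 0.076]
```

Run:
```python
from h import *
r=dict(np.load("top0.npz")); c=r["color"]; P=cloud(r); hsv=cv2.cvtColor(c,cv2.COLOR_RGB2HSV).astype(int)
H,S,V=hsv[...,0],hsv[...,1],hsv[...,2]; X,Y,Z=P[...,0],P[...,1],P[...,2]
# board: darkness mask, opened, hull
m=np.zeros(V.shape,np.uint8); m[178:276,418:512]=(V<118)[178:276,418:512]
m=cv2.morphologyEx(m,cv2.MORPH_OPEN,np.ones((7,7)))
cs,_=cv2.findContours(m,0,2); k=max(cs,key=cv2.contourArea)
W=ray(r,k[:,0],.006)[:,:2].astype(np.float32)
R=cv2.minAreaRect(W); print("board",R); print(cv2.approxPolyDP(W,.02,True)[:,0].round(3).tolist())
# pipe top red in top
m=np.zeros(V.shape,bool); m[190:210,455:477]=((S>110))[190:210,455:477]
v,u=np.nonzero(m&(Z>.04)); print("pipe pts",len(u),P[v,u].mean(0),ray(r,[[u.mean(),v.mean()]],.056))
# plate: points z>.06 not orange
m=(np.hypot(X-.63,Y-.02)<.09)&(Z>.072)&(S<90)&(Z<.09)
w=P[m]; l=cv2.fitLine(w[:,:2].astype(np.float32),cv2.DIST_HUBER,0,.01,.01).ravel(); print("plate",m.sum(),l,np.degrees(np.arctan2(-l[0],l[1])),w.max(0),w.min(0))
o=(np.hypot(X-.605,Y-.01)<.05)&(S>110)&(Z>.085)
v,u=np.nonzero(o); q=ray(r,np.c_[u,v],.095); print("padtop",len(u),q.mean(0),P[o].mean(0))
f=(np.hypot(X-.64,Y-.015)<.1)&(((S<44)|(Z>.012)))
cs,_=cv2.findContours(f.astype(np.uint8),0,2); k=max(cs,key=cv2.contourArea)
print(cv2.approxPolyDP(cv2.convexHull(k),4,True)[:,0].tolist(),)
big=cv2.resize(c[115:205,280:370],(600,600),interpolation=cv2.INTER_CUBIC)
cv2.imwrite("pics/b.png",np.clip(big[:,:,::-1]*1.6,0,255))
for n,b in dict(disp=(225,95,262,135),jar=(395,245,430,282),tumb=(228,240,264,275),soap=(318,204,360,258)).items():
    t=Z[b[1]:b[3],b[0]:b[2]]>.02; print(n,P[b[1]:b[3],b[0]:b[2]][t].mean(0).round(3))
```

```text
board ((0.48501428961753845, -0.3414246141910553), (0.1461840569972992, 0.18416868150234222), 66.25904083251953)
[[0.5879999995231628, -0.3070000112056732], [0.4309999942779541, -0.24699999392032623], [0.3799999952316284, -0.3709999918937683], [0.5400000214576721, -0.43700000643730164], [0.5669999718666077, -0.38100001215934753], [0.5479999780654907, -0.3449999988079071], [0.5860000252723694, -0.3400000035762787]]
pipe pts 106 [ 0.55326146 -0.32287363  0.07794313] [[ 0.55537809 -0.32931488  0.056     ]]
plate 235 [ 0.21071315 -0.97754794  0.6332873   0.00969486] -167.83585 [0.64913263 0.07761947 0.08985005] [ 0.59204458 -0.03762311  0.07210664]
padtop 82 [0.60478717 0.01287454 0.095     ] [0.60478284 0.01287615 0.09503242]
[[343, 139], [350, 178], [304, 184], [298, 147]]
disp [0.73  0.219 0.13 ]
jar [ 0.392 -0.193  0.082]
tumb [0.396 0.211 0.089]
soap [ 0.468 -0.018  0.04 ][ WARN:0@0.164] global loadsave.cpp:1063 imwrite_ Unsupported depth image for selected encoder is fallbacked to CV_8U.
```

View pics/b.png

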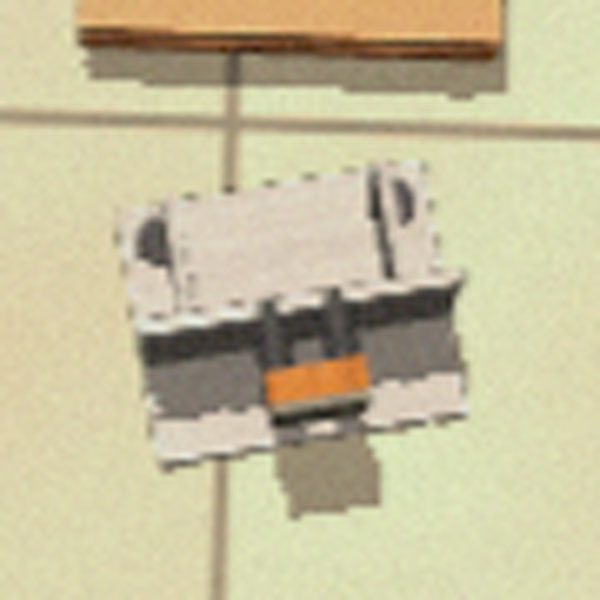

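The enlarged crop shows an orange pad backing with a grey abrasive face. The front corners of the bracket's foot are at about (163,466) and (465,415), and the rear corners at (120,208) and (425,163).

Run:
```python
from h import *
r=dict(np.load("top0.npz"))
f=lambda p,z:ray(r,np.array(p)*.15+[280-.42,115-.42],z)[:,:2]
A=f([(163,466),(465,415),(425,163),(120,208)],.006); print(A.round(4))
y=(A[0]-A[1]+A[3]-A[2]); print("yaw",np.degrees(np.arctan2(-y[0],y[1])),np.degrees(np.arctan2(-(A[0]-A[1])[0],(A[0]-A[1])[1])),np.degrees(np.arctan2(*(((A[2]+A[3])-(A[0]+A[1]))[::-1]))),"front mid",(A[0]+A[1])/2,"w",np.linalg.norm(A[0]-A[1]),np.linalg.norm(A[3]-A[0]))
p=f([(268,402),(370,385),(365,353),(265,370)],.095); print(p.round(4),p.mean(0))
p=f([(276,416),(366,400)],.095);print("face top",p.round(4),p.mean(0))
p=f([(135,330),(462,275)],.08); d=p[0]-p[1]; print("plate",p.round(4),p.mean(0),np.degrees(np.arctan2(-d[0],d[1])))
```

```text
[[ 0.5829  0.0675]
 [ 0.606  -0.0472]
 [ 0.7032 -0.0296]
 [ 0.6821  0.0871]]
yaw 10.81997644801357 11.377702041699841 10.726440539606612 front mid [0.5944178  0.01016345] w 0.11703006562955712 0.10112174635875602
[[ 0.5962  0.0295]
 [ 0.6034 -0.0066]
 [ 0.6149 -0.0045]
 [ 0.6077  0.0309]] [0.60557184 0.01232209]
face top [[ 0.5913  0.0265]
 [ 0.598  -0.0053]] [0.59466034 0.01060549]
plate [[ 0.6231  0.078 ]
 [ 0.6468 -0.0395]] [0.63493454 0.01924199] 11.392866317372315
```

Poses found (metres):

| Item | Position | Yaw |
|---|---|---|
| Tile | (0.5445, 0.3255) | 17.5° |
| Bracket origin | (0.5945, 0.0105) | 11° |
| Board | (0.485, -0.341) | -23.5° |

The pipe measures (0.555, -0.329), which is within 1 mm of what the board pose predicts. The tool yaw will be the tile yaw plus 180°, which keeps joint 7 in range. Moving now.

```bash
cat > go.py <<'E'
# print the move left, in tool axes: python3 go.py x y z yaw (of TCP)
import sys,numpy as np
from cell import env
x,y,z,w=map(float,sys.argv[1:5]); o=env.get_obs(); p=o["tool_pos"]; c=o["tool_rot"]
t=np.radians(w); d=np.array([x,y,z])-p
print("t",round(o["time_s"],2),"pos",p.round(4),"rot",c.round(1),"F",o["force"].round(1),"grip",round(o["grip_width"],4),round(o["grasp_force"],1),"j7",o["qpos"][6].round(0))
print("turn share (tool z)",round(-((w-c[2]+180)%360-180)/45,3),"then shift shares",(np.array([d@[np.cos(t),np.sin(t),0],d@[np.sin(t),-np.cos(t),0],-d[2]])/.02).round(2))
E
python3 -m jog '[[1,0,0,0,-0.142],[1,0,0,0,-0.142],[1,0,0,0,-0.142],[1,0,0,0,-0.142],[1,0,0,0,-0.142],[1,-0.65,-0.96,0,0],[1,-0.65,-0.96,0,0],[1,-0.65,-0.96,0,0],[1,-0.65,-0.96,0,0],[1,-0.65,-0.96,0,0],[1,-0.65,-0.96,0,0],[1,-0.65,-0.96,0,0]]' 30
python3 go.py .5445 .3255 .15 197.5
```

```text
time_s: 1.1
tool_pos: [0.2899, 0.5277, 0.2391]
tool_rot: [-180.0, -0.0, -162.5]
force: [0.2, 0.7, 0.3]
grip_width: 0.0872
grasp_force: 0.0
t 1.1 pos [0.2899 0.5277 0.2391] rot [-180.    -0.  -162.5] F [0.2 0.7 0.3] grip 0.0872 0.0 j7 43.0
turn share (tool z) 0.001 then shift shares [ -9.1  -13.47   4.45]
```

```bash
python3 -m jog '[[1,-0.65,-0.96,0,0],[1,-0.65,-0.96,0,0],[1,-0.65,-0.96,0,0],[1,-0.65,-0.96,0,0],[1,-0.65,-0.96,0,0],[1,-0.65,-0.96,0,0],[1,-0.65,-0.96,0,0],[1,-0.65,-0.96,0,0],[1,-0.65,-0.96,0,0],[1,-0.65,-0.96,0.5,0],[1,-0.65,-0.96,0.8,0],[1,-0.65,-0.96,1,0]]' >/dev/null
python3 -m jog '[[1,-0.6,-0.96,1,0],[1,-0.4,-0.5,0.5,0],[1,0,0,0,0],[1,0,0,0,0]]' >/dev/null
python3 go.py .5445 .3255 .042 197.5
```

```text
t 2.43 pos [0.5348 0.3342 0.1631] rot [ 1.800e+02 -1.000e-01 -1.625e+02] F [-0.   0.9 -0.9] grip 0.0871 0.0 j7 75.0
turn share (tool z) -0.001 then shift shares [-0.33 -0.56  6.06]
```

```bash
python3 -m jog '[[1,-0.33,-0.56,0.86,0],[1,0,0,0.86,0],[1,0,0,0.86,0],[1,0,0,0.86,0],[1,0,0,0.86,0],[1,0,0,0.86,0],[1,0,0,0.86,0],[1,0,0,0,0],[1,0,0,0,0],[0,0,0,0,0],[0,0,0,0,0],[0,0,0,0,0]]' 40
python3 -m jog '[[0,0,0,0,0],[0,0,0,0,0],[0,0,0,0,0],[0,0,0,0,0]]' >/dev/null
python3 go.py .5445 .3255 .14 197.5
```

```text
time_s: 3.43
tool_pos: [0.5456, 0.3265, 0.0449]
tool_rot: [179.9, 0.2, -162.5]
force: [-0.6, -0.1, -0.2]
grip_width: 0.0744
grasp_force: 0.0
t 3.77 pos [0.545  0.3255 0.0433] rot [ 180.     0.  -162.5] F [-1.1  0.  -0.5] grip 0.0482 0.0 j7 77.0
turn share (tool z) 0.0 then shift shares [ 0.02  0.01 -4.83]
```

```bash
python3 -m jog '[[0,0,0,0,0],[0,0,0,0,0],[0,0,0,0,0],[0,0,0,0,0],[0,0,0,0,0],[0,0,0,0,0],[0,0,0,0,0]]'
python3 -m jog '[[0,0,0,-0.3,0],[0,0,0,-0.5,0],[0,0,0,-0.8,0],[0,0,0,-0.8,0],[0,0,0,-0.8,0],[0,0,0,-0.8,0],[0,0,0,-0.8,0],[0,0,0,0,0],[0,0,0,0,0]]'
python3 - <<'E'
from cell import read_camera
import cv2,numpy as np
for n in("scene","top"):
    r=read_camera(n); np.savez(f"{n}1.npz",**r); 
    cv2.imwrite(f"pics/{n}1.png",r["color"][:,:,::-1])
E
```

```text
time_s: 4.35
tool_pos: [0.5448, 0.3258, 0.0431]
tool_rot: [180.0, 0.0, -162.5]
force: [-0.8, 1.7, -1.3]
grip_width: 0.0237
grasp_force: 40.0
time_s: 5.1
tool_pos: [0.5455, 0.3256, 0.1403]
tool_rot: [180.0, 0.1, -162.5]
force: [0.5, -0.2, -5.8]
grip_width: 0.0235
grasp_force: 40.0
```

The lift is good: the wrist reads about -5.8 N vertically and the grip is 23.5 mm wide. Now turning and moving to the stand-off for the long edge.

```bash
python3 -m jog '[[0,0,0,0,0.153],[0,0,0,0,0.153],[0,0,0,0,0.153],[0,0,0,0,0.153],[0,0,0,0,0.153],[0,0,0,0,0.153],[0,0,0,0,0.153],[0,0,0,0,0.153],[0,0,0,0,0.153],[0,0,0,0,0.153],[0,0,0,0,0.153],[0,0,0,0,0.153]]'
python3 -m jog '[[0,0,0,0,0.154],[0,0,0,0,0.154],[0,0,0,0,0],[0,0,0,0,0]]' >/dev/null
python3 go.py .507 .0149 .14 101
```

```text
time_s: 6.2
tool_pos: [0.544, 0.3249, 0.1373]
tool_rot: [-179.8, 0.0, 114.6]
force: [-0.5, -0.2, -4.1]
grip_width: 0.0234
grasp_force: 40.0
t 6.53 pos [0.5441 0.3251 0.1378] rot [-1.799e+02  1.000e-01  1.012e+02] F [ 0.8  0.1 -4. ] grip 0.024 40.0 j7 -16.0
turn share (tool z) 0.006 then shift shares [-14.87  -4.78  -0.11]
```

View pics/scene1.png

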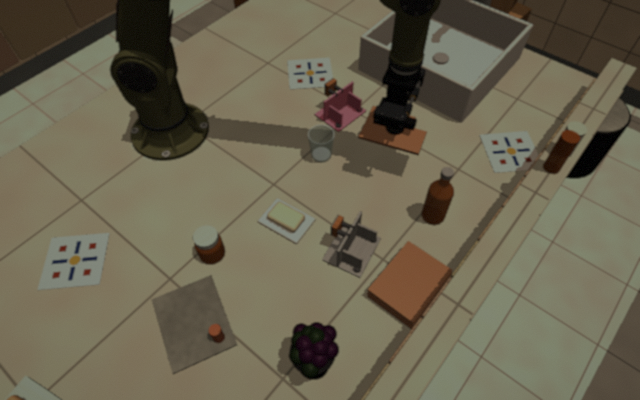

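The picture shows the tile hanging level from the gripper at about (400,130), with everything else still in place.

```bash
python3 -m jog '[[0,-0.5,-0.32,0,0],[0,-0.98,-0.4,0,0],[0,-0.98,-0.4,0,0],[0,-0.98,-0.4,0,0],[0,-0.98,-0.4,0,0],[0,-0.98,-0.4,0,0],[0,-0.98,-0.4,0,0],[0,-0.98,-0.4,0,0],[0,-0.98,-0.4,0,0],[0,-0.98,-0.4,0,0],[0,-0.98,-0.4,0,0],[0,-0.98,-0.4,0,0]]' >/dev/null
python3 -m jog '[[0,-0.98,-0.06,0.2,0],[0,-0.98,0,0.3,0],[0,-0.98,0,0.3,0],[0,-0.6,0,0.3,0],[0,0,0,0,0],[0,0,0,0,0]]' >/dev/null
python3 go.py .507 .0149 .115 101
python3 - <<'E'
from cell import read_camera
import cv2,numpy as np
for n in("scene","top"):
    r=read_camera(n); np.savez(f"{n}2.npz",**r); 
a=np.load("scene2.npz")["color"][110:290,240:460]
b=np.load("top2.npz")["color"][100:260,250:410]
cv2.imwrite("pics/s2.png",np.hstack([cv2.resize(a,(440,360),interpolation=2),cv2.resize(b,(360,360),interpolation=2)])[:,:,::-1])
E
```

```text
t 8.03 pos [0.5069 0.0152 0.1168] rot [-179.9   -0.   101. ] F [-0.5  1.1 -4. ] grip 0.0237 40.0 j7 10.0
turn share (tool z) -0.0 then shift shares [-0.02  0.    0.09]
```

View pics/s2.png

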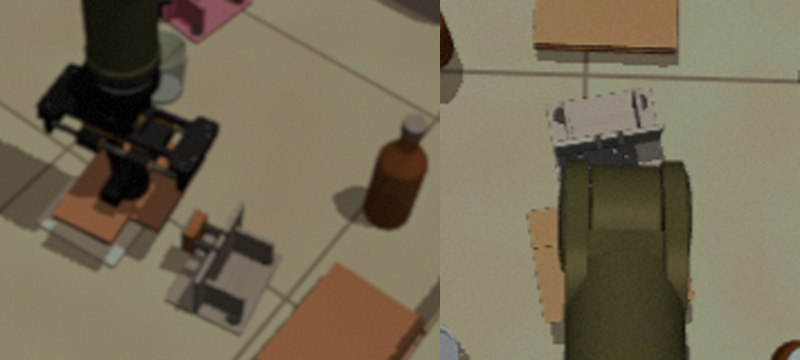

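Gap looks right (pad at (195,230) in the left crop, tile square before it). Closing in gently.

```bash
python3 -m jog '[[0,0,0.4,0.09,0],[0,0,0.4,0,0],[0,0,0.2,0,0],[0,0,0,0,0],[0,0,0,0,0],[0,0,0,0,0]]'
python3 -m jog '[[0,0,0.15,0,0],[0,0,0.15,0,0],[0,0,0.15,0,0],[0,0,0.1,0,0],[0,0,0.05,0,0],[0,0,0.05,0,0],[0,0,0,0,0],[0,0,0,0,0],[0,0,0,0,0]]'
for i in 1 2 3; do python3 -m jog '[[0,0,0,0,0]]' | grep force; done; python3 go.py .5395 .0212 .115 101
```

```text
time_s: 8.63
tool_pos: [0.5273, 0.0201, 0.1152]
tool_rot: [-180.0, 0.0, 101.1]
force: [-0.3, 0.0, -3.8]
grip_width: 0.024
grasp_force: 40.0
time_s: 9.38
tool_pos: [0.5399, 0.0225, 0.1152]
tool_rot: [-180.0, -0.0, 101.0]
force: [-2.5, 0.1, -3.5]
grip_width: 0.0236
grasp_force: 40.0
force: [-1.8, -1.1, -4.5]
grasp_force: 40.0
force: [-2.2, -0.1, -3.6]
grasp_force: 40.0
force: [-2.1, -0.2, -3.1]
grasp_force: 40.0
t 9.63 pos [0.54   0.0226 0.1152] rot [-180.   -0.  101.] F [-2.1 -0.2 -3.1] grip 0.0238 40.0 j7 12.0
turn share (tool z) 0.001 then shift shares [-0.06 -0.04  0.01]
```

The push reads about 2.1 N, so the pad is back about 7 mm. Drawing to the far corner.

```bash
python3 -m jog '[[0,-0.34,0,0,0],[0,-0.34,0,0,0],[0,-0.34,0,0,0],[0,-0.34,0,0,0],[0,-0.34,0,0,0],[0,-0.34,0,0,0],[0,0,0,0,0]]'
python3 -m jog '[[0,-0.34,0,0,0],[0,-0.34,0,0,0],[0,-0.34,0,0,0],[0,-0.34,0,0,0],[0,-0.34,0,0,0],[0,-0.34,0,0,0],[0,0,0,0,0],[0,0,0,0,0],[0,0,0,0,0]]'
for i in 1 2 3; do python3 -m jog '[[0,0,0,0,0]]' | grep ^force; done; python3 go.py .5555 -.057 .115 101
```

```text
time_s: 10.22
tool_pos: [0.5483, -0.0201, 0.1155]
tool_rot: [180.0, 0.1, 100.9]
force: [-1.5, -1.6, -4.2]
grip_width: 0.0236
grasp_force: 40.0
time_s: 10.97
tool_pos: [0.5559, -0.0583, 0.1154]
tool_rot: [180.0, 0.0, 101.0]
force: [-2.7, -1.2, -3.6]
grip_width: 0.0236
grasp_force: 40.0
force: [-1.8, -2.2, -3.6]
force: [-1.9, -1.2, -4.5]
force: [-1.7, -1.5, -4.5]
t 11.22 pos [ 0.5559 -0.0574  0.1154] rot [180.    0.  101.1] F [-1.7 -1.5 -4.5] grip 0.0236 40.0 j7 22.0
turn share (tool z) 0.001 then shift shares [ 0.02 -0.02  0.02]
```

Run:
```python
from cell import read_camera
import cv2,numpy as np
r=read_camera("scene"); np.savez("scene3.npz",**r)
cv2.imwrite("pics/s3.png",cv2.resize(r["color"][170:280,240:390],(750,550),interpolation=2)[:,:,::-1])
```

```text
(no output)
```

View pics/s3.png

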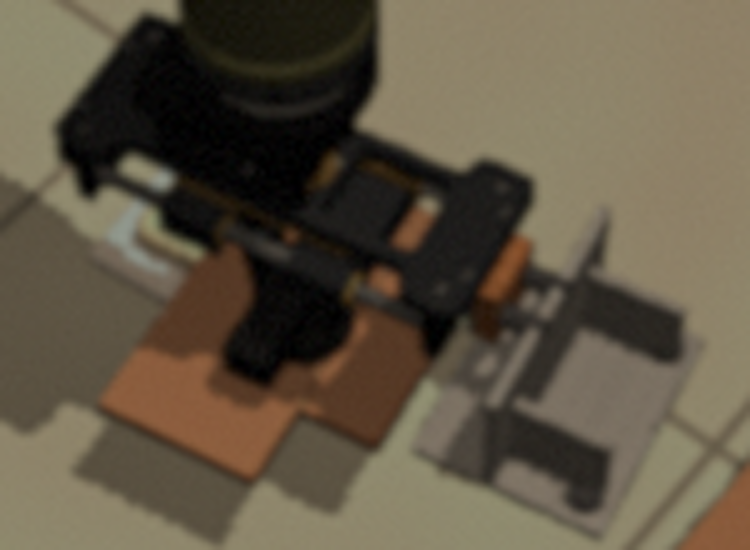

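The tile is square to the pad, which sits near the far end of the edge (pad at (500,290), notch at the bottom (300,420)). Backing off and turning for the short edge.

```bash
python3 -m jog '[[0,0,-0.3,0,0],[0,0,-0.7,0,0],[0,0,-0.7,0,0],[0,0,-0.7,0,0],[0,0,-0.7,0,0],[0,0,0,0,0],[0,0,0,0,-0.1],[0,0,0,0,-0.15],[0,0,0,0,-0.15],[0,0,0,0,-0.15],[0,0,0,0,-0.15],[0,0,0,0,-0.15]]'
python3 -m jog '[[0,0,0,0,-0.15],[0,0,0,0,-0.15],[0,0,0,0,-0.15],[0,0,0,0,-0.15],[0,0,0,0,-0.15],[0,0,0,0,-0.15],[0,0,0,0,-0.15],[0,0,0,0,-0.1],[0,0,0,0,0],[0,0,0,0,0]]' >/dev/null
python3 go.py .4913 -.0086 .115 191
```

```text
time_s: 12.27
tool_pos: [0.4963, -0.0687, 0.1159]
tool_rot: [179.9, 0.1, 139.6]
force: [-0.5, -0.4, -4.2]
grip_width: 0.0237
grasp_force: 40.0
t 13.1 pos [ 0.4958 -0.0689  0.1157] rot [ 1.800e+02  1.000e-01 -1.691e+02] F [-0.1  0.1 -3.9] grip 0.0236 40.0 j7 109.0
turn share (tool z) -0.002 then shift shares [-0.35  3.    0.03]
```

```bash
python3 -m jog '[[0,0,0.4,0,0],[0,-0.1,0.7,0,0],[0,-0.1,0.7,0,0],[0,-0.1,0.7,0,0],[0,-0.05,0.5,0,0],[0,0,0,0,0],[0,-0.4,0,0,0],[0,-0.4,0,0,0],[0,-0.2,0,0,0],[0,0,0,0,0],[0,0,0,0,0],[0,0,0,0,0]]'
python3 go.py .5158 -.0038 .115 191
python3 -m jog '[[0,0,0,0,0]]'|grep ^force
```

```text
time_s: 14.1
tool_pos: [0.5098, -0.0059, 0.1151]
tool_rot: [-180.0, -0.0, -169.0]
force: [0.4, 0.0, -3.6]
grip_width: 0.0237
grasp_force: 40.0
t 14.1 pos [ 0.5098 -0.0059  0.1151] rot [-180.   -0. -169.] F [ 0.4  0.  -3.6] grip 0.0237 40.0 j7 102.0
turn share (tool z) -0.0 then shift shares [-0.31  0.05  0.01]
force: [0.2, -0.4, -2.5]
```

```bash
python3 -m jog '[[0,-0.15,0,0,0],[0,-0.15,0,0,0],[0,-0.15,0,0,0],[0,-0.1,0,0,0],[0,-0.1,0,0,0],[0,-0.05,0,0,0],[0,0,0,0,0],[0,0,0,0,0],[0,0,0,0,0]]'
for i in 1 2 3; do python3 -m jog '[[0,0,0,0,0]]' | grep ^force; done; python3 go.py .5158 -.0038 .115 191
```

```text
time_s: 14.93
tool_pos: [0.5234, -0.0027, 0.1152]
tool_rot: [180.0, -0.0, -169.0]
force: [-2.3, -0.6, -3.3]
grip_width: 0.0234
grasp_force: 40.0
force: [-1.8, 0.4, -2.1]
force: [-2.3, -0.5, -3.0]
force: [-2.6, 0.0, -3.3]
t 15.18 pos [ 0.5236 -0.0026  0.1153] rot [ 180.   -0. -169.] F [-2.6  0.  -3.3] grip 0.0237 40.0 j7 103.0
turn share (tool z) 0.001 then shift shares [0.39 0.02 0.01]
```

About 2.3 N, so the pad is back about 7.5 mm. Drawing the short edge.

```bash
python3 -m jog '[[0,0,0.22,0,0],[0,0,0.22,0,0],[0,0,0.22,0,0],[0,0,0.22,0,0],[0,0,0.1,0,0],[0,0,0,0,0]]'
python3 -m jog '[[0,0,0.22,0,0],[0,0,0.22,0,0],[0,0,0.22,0,0],[0,0,0.22,0,0],[0,0,0.22,0,0],[0,0,0,0,0],[0,0,0,0,0],[0,0,0,0,0]]'
for i in 1 2 3; do python3 -m jog '[[0,0,0,0,0]]' | grep ^force; done; python3 go.py .5236 -.0026 .115 191
python3 - <<'E'
from cell import read_camera
import cv2,numpy as np
r=read_camera("scene"); np.savez("scene4.npz",**r)
cv2.imwrite("pics/s4.png",cv2.resize(r["color"][150:280,240:400],(640,520),interpolation=2)[:,:,::-1])
E
```

```text
time_s: 15.68
tool_pos: [0.5197, 0.0177, 0.1153]
tool_rot: [180.0, -0.0, -168.9]
force: [-2.2, 0.3, -4.2]
grip_width: 0.0237
grasp_force: 40.0
time_s: 16.35
tool_pos: [0.5157, 0.0391, 0.1154]
tool_rot: [179.9, -0.0, -168.9]
force: [-1.7, 1.0, -4.5]
grip_width: 0.0241
grasp_force: 40.0
force: [-2.2, 1.7, -3.4]
force: [-2.9, 0.6, -4.3]
force: [-2.6, 0.6, -4.7]
t 16.6 pos [0.5157 0.0383 0.1154] rot [ 180.    0. -169.] F [-2.6  0.6 -4.7] grip 0.0236 40.0 j7 97.0
turn share (tool z) 0.001 then shift shares [ 0.   -2.08  0.02]
```

View pics/s4.png

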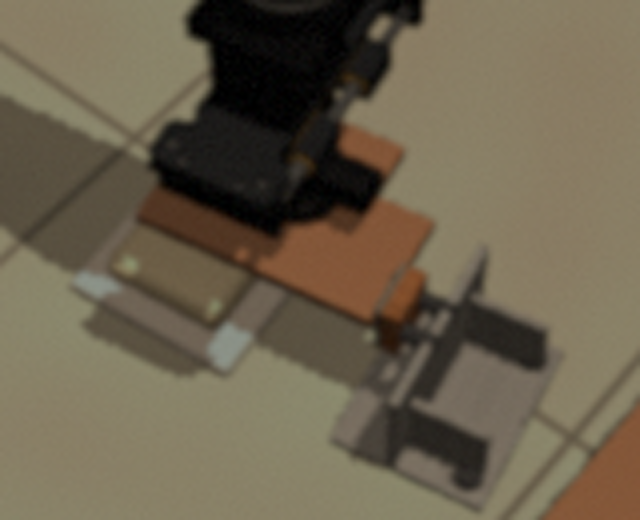

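The pad sits at the far corner of the short edge, with the tile corner at (375,320). Backing off, raising and heading to the board.

```bash
python3 -m jog '[[0,0.3,0,0,0],[0,0.7,0,0,0],[0,0.7,0,-0.3,0],[0,0,0,-0.7,0],[0,0,0,-0.7,0],[0,0,0,-0.7,0],[0,0,0,-0.4,0],[0,0,0,0,0.15],[0,0,0,0,0.15],[0,0,0,0,0.15],[0,0,0,0,0.15],[0,0,0,0,0.167]]'
python3 -m jog '[[0,0,0,0,0],[0,0,0,0,0]]'>/dev/null
python3 go.py .485 -.341 .17 156.5
```

```text
time_s: 17.65
tool_pos: [0.4829, 0.0313, 0.1715]
tool_rot: [180.0, 0.1, 156.5]
force: [-0.0, 0.1, -4.8]
grip_width: 0.0238
grasp_force: 40.0
t 17.82 pos [0.4827 0.0314 0.1715] rot [1.800e+02 1.000e-01 1.571e+02] F [-0.5 -0.1 -4.4] grip 0.0237 40.0 j7 60.0
turn share (tool z) 0.013 then shift shares [ -7.53 -17.03   0.07]
```

```bash
python3 -m jog '[[0,-0.2,-0.5,0,0.013],[0,-0.42,-0.95,0,0],[0,-0.42,-0.95,0,0],[0,-0.42,-0.95,0,0],[0,-0.42,-0.95,0,0],[0,-0.42,-0.95,0,0],[0,-0.42,-0.95,0,0],[0,-0.42,-0.95,0,0],[0,-0.42,-0.95,0,0],[0,-0.42,-0.95,0,0],[0,-0.42,-0.95,0,0],[0,-0.42,-0.95,0,0]]' >/dev/null
python3 -m jog '[[0,-0.42,-0.95,0,0],[0,-0.42,-0.95,0,0],[0,-0.42,-0.95,0,0],[0,-0.42,-0.95,0,0],[0,-0.42,-0.95,0,0],[0,-0.42,-0.95,0,0],[0,-0.19,-0.38,0,0],[0,0,0,0,0],[0,0,0,0,0],[0,0,0,0,0]]' >/dev/null
python3 go.py .485 -.341 .105 156.5
python3 - <<'E'
from cell import read_camera
import cv2,numpy as np
from h import *
r=read_camera("scene"); np.savez("scene5.npz",**r); c=r["color"]
P=cloud(r); hsv=cv2.cvtColor(c,cv2.COLOR_RGB2HSV).astype(int)
# tile contour in the scene view at its top plane (z = TCP-.033)
m=(np.hypot(P[...,0]-.485,P[...,1]+.341)<.14)&(hsv[...,1]>85)&(P[...,2]>.10)&(P[...,2]<.16)
cs,_=cv2.findContours(m.astype(np.uint8),0,2); k=max(cs,key=cv2.contourArea)
from cell import env
W=ray(r,k[:,0],env.get_obs()["tool_pos"][2]-.033)[:,:2].astype(np.float32)
print(m.sum(),cv2.minAreaRect(W),cv2.approxPolyDP(W,.008,True)[:,0].round(3).tolist())
cv2.imwrite("pics/s5.png",cv2.resize(c[210:390,120:320],(800,600),interpolation=2)[:,:,::-1])
E
```

```text
t 19.65 pos [ 0.4837 -0.3393  0.1711] rot [179.9  -0.  156.4] F [ 0.5  0.3 -3.7] grip 0.0234 40.0 j7 109.0
turn share (tool z) -0.002 then shift shares [-0.09 -0.05  3.3 ]
2386 ((0.5117577910423279, -0.35110482573509216), (0.11988610774278641, 0.10898768901824951), 66.34481811523438) [[0.4880000054836273, -0.2759999930858612], [0.47999998927116394, -0.3160000145435333], [0.5230000019073486, -0.35100001096725464], [0.5139999985694885, -0.36800000071525574], [0.460999995470047, -0.35899999737739563], [0.4480000138282776, -0.3880000114440918], [0.5370000004768372, -0.4259999990463257], [0.5690000057220459, -0.3540000021457672], [0.5329999923706055, -0.3400000035762787], [0.5479999780654907, -0.3019999861717224]]
```

View pics/s5.png

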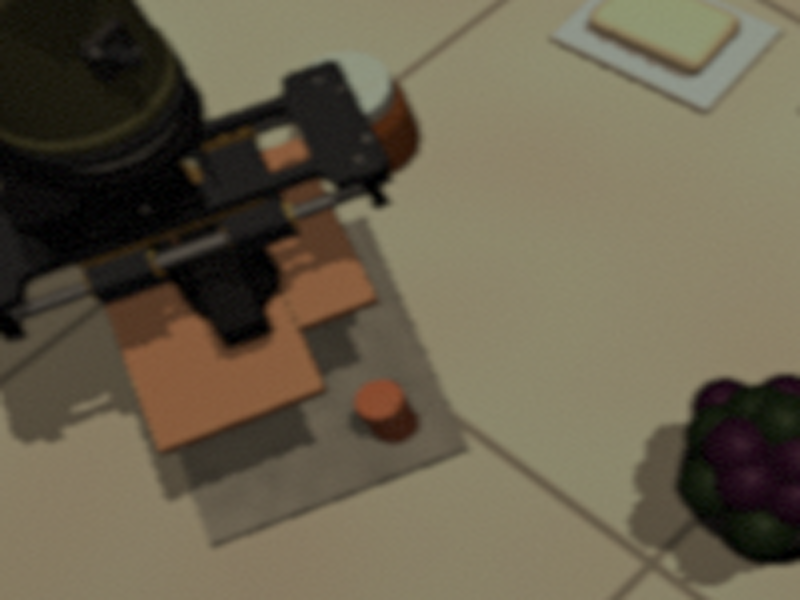

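The tile is square over the board, with its notch facing the pipe (pipe top at about (380,400)). I'll measure the pipe in the same view so any camera bias cancels.

```bash
python3 - <<'E'
from h import *
r=dict(np.load("scene5.npz")); c=r["color"]; hsv=cv2.cvtColor(c,cv2.COLOR_RGB2HSV).astype(int); P=cloud(r)
s=(slice(318,345),slice(205,228)); S=hsv[s][...,1];V=hsv[s][...,2]
v,u=np.nonzero(S>115); Vm=V[v,u]; t=Vm>np.median(Vm)*.9
print(len(u),Vm.min(),Vm.max())
# top disc: bright part
k=np.c_[u[t]+205,v[t]+318].astype(np.float32); e=cv2.minEnclosingCircle(k); print(e, ray(r,[e[0]],.056), ray(r,[k.mean(0)],.056))
E
python3 -m jog '[[0,-0.09,-0.05,0.4,0],[0,0,0,0.8,0],[0,0,0,0.8,0],[0,0,0,0.8,0],[0,0,0,0.5,0],[0,0,0,0,0],[0,0,0,0,0]]' >/dev/null
python3 go.py .485 -.341 .051 156.5
```

```text
206 45 138
((214.38136291503906, 328.99151611328125), 6.1653289794921875) [[ 0.55688256 -0.33065241  0.056     ]] [[ 0.55718169 -0.33098395  0.056     ]]
t 20.28 pos [ 0.4847 -0.3417  0.1049] rot [ 1.800e+02 -1.000e-01  1.563e+02] F [-1.   0.7 -3.5] grip 0.0237 40.0 j7 111.0
turn share (tool z) -0.004 then shift shares [0.   0.04 2.69]
```

The notch is centred on the pipe within 3 mm. I'll trim 1.5 mm and lower.

```bash
python3 -m jog '[[0,0.07,0.0,0.3,0],[0,0,0,0.5,0],[0,0,0,0.5,0],[0,0,0,0.5,0],[0,0,0,0.4,0],[0,0,0,0.2,0],[0,0,0,0.1,0],[0,0,0,0,0],[0,0,0,0,0],[0,0,0,0,0]]'
python3 -m jog '[[0,0,0,0.07,0],[0,0,0,0.05,0],[0,0,0,0,0],[0,0,0,0,0],[0,0,0,0,0]]'
python3 -m jog '[[0,0,0,0.05,0],[0,0,0,0,0],[0,0,0,0,0],[0,0,0,0,0]]'
```

```text
time_s: 21.12
tool_pos: [0.4838, -0.3421, 0.0558]
tool_rot: [-180.0, 0.1, 156.3]
force: [0.3, 0.6, -4.4]
grip_width: 0.0239
grasp_force: 40.0
time_s: 21.53
tool_pos: [0.4835, -0.3418, 0.053]
tool_rot: [180.0, 0.0, 156.3]
force: [1.2, -0.0, -4.5]
grip_width: 0.0234
grasp_force: 40.0
time_s: 21.87
tool_pos: [0.4834, -0.3418, 0.0519]
tool_rot: [180.0, -0.0, 156.3]
force: [0.9, -0.3, -2.7]
grip_width: 0.0233
grasp_force: 40.0
```

```bash
for i in 1 2 3 ; do python3 -m jog '[[0,0,0,0.05,0],[0,0,0,0,0],[0,0,0,0,0],[0,0,0,0,0]]' | egrep 'pos|^force'; done
```

```text
tool_pos: [0.4835, -0.3418, 0.0509]
force: [0.7, -0.5, -4.4]
tool_pos: [0.4835, -0.3417, 0.0499]
force: [-0.0, 0.1, -3.4]
tool_pos: [0.4836, -0.3419, 0.0491]
force: [0.1, -1.1, -2.9]
```

```bash
for i in 1 2 ; do python3 -m jog '[[0,0,0,0.05,0],[0,0,0,0,0],[0,0,0,0,0],[0,0,0,0,0]]' | egrep 'pos|^force'; done; python3 -m jog '[[0,0,0,0,0]]' | egrep 'pos|^force|rot'
```

```text
tool_pos: [0.4836, -0.3419, 0.0491]
force: [-3.1, 2.1, 4.9]
tool_pos: [0.4837, -0.3419, 0.0491]
force: [-3.8, 4.1, 12.1]
tool_pos: [0.4837, -0.3419, 0.0491]
tool_rot: [179.9, 0.0, 156.3]
force: [-4.4, 3.2, 12.6]
```

The tile is seated: the TCP stopped at 0.049 m, as predicted, and the force reversed. Easing off the press by 1.5 mm, then opening.

```bash
python3 -m jog '[[0,0,0,-0.075,0],[0,0,0,0,0],[0,0,0,0,0]]' | egrep 'pos|^force'
python3 -m jog '[[1,0,0,0,0],[1,0,0,0,0],[1,0,0,0,0],[1,0,0,0,0],[1,0,0,0,0],[1,0,0,0,0],[1,0,0,0,0],[1,0,0,0,0],[1,0,0,0,0],[1,0,0,0,0],[1,0,0,0,0],[1,0,0,0,0]]' | egrep 'pos|^force|grip'
python3 -m jog '[[1,0,0,-0.2,0],[1,0,0,-0.5,0],[1,0,0,-0.8,0],[1,0,0,-0.8,0],[1,0,0,-0.8,0],[1,0,0,-0.8,0],[1,0,0,-0.8,0],[1,0,0,-0.8,0],[1,0,0,-0.8,0],[1,0,0,-0.8,0],[1,0,0,0,0],[1,0,0,0,0]]' | egrep 'pos|^force|grip'
python3 -m jog '[[1,-0.8,0.5,-0.5,0],[1,0.8,0.8,-0.5,0],[1,0.8,0.8,-0.5,0],[1,0.8,0.8,-0.5,0],[1,0.8,0.8,0,0],[1,0.8,0.8,0,0],[1,0.8,0.8,0,0],[1,0,0.8,0,0],[1,0,0.8,0,0],[1,0,0.8,0,0],[1,0,0,0,0],[1,0,0,0,0]]' | egrep 'pos|^force|grip'
python3 - <<'E'
from h import *
from cell import read_camera
r=read_camera("top"); c=r["color"]; s=read_camera("scene"); 
a=cv2.resize(c[170:290,400:530],(400,369)); b=cv2.resize(s["color"][240:390,120:270],(369,369))
cv2.imwrite("pics/f.png",np.hstack([a,b])[:,:,::-1])
P=cloud(r); hsv=cv2.cvtColor(c,cv2.COLOR_RGB2HSV).astype(int)
d=np.hypot(P[...,0]-.485,P[...,1]+.341)
m=((d<.13)&(hsv[...,1]>85)&(P[...,2]<.03))|((d<.06)&(hsv[...,2]<70))
m=cv2.morphologyEx(m.astype(np.uint8),cv2.MORPH_OPEN,np.ones((3,3)))
k=max(cv2.findContours(m,0,2)[0],key=cv2.contourArea); W=ray(r,k[:,0],.016)[:,:2].astype(np.float32); R=cv2.minAreaRect(W); print(R)
w=R[2] if R[1][0]>R[1][1] else R[2]-90
t=np.radians(w); q=np.array([.5554,-.3293])-R[0]; print("yaw",w,"pipe in tile",q@[np.cos(t),np.sin(t)],q@[-np.sin(t),np.cos(t)])
E
```

```text
tool_pos: [0.4837, -0.342, 0.0491]
force: [-2.1, 1.6, 5.4]
tool_pos: [0.4835, -0.3418, 0.0485]
force: [-0.1, -0.2, -0.3]
grip_width: 0.086
tool_pos: [0.484, -0.3423, 0.1919]
force: [0.4, 1.1, -0.8]
grip_width: 0.0873
tool_pos: [0.4717, -0.1681, 0.2297]
force: [0.1, -0.2, 0.6]
grip_width: 0.0869Traceback (most recent call last):
  File "<stdin>", line 10, in <module>
ValueError: max() iterable argument is empty
```

View pics/f.png

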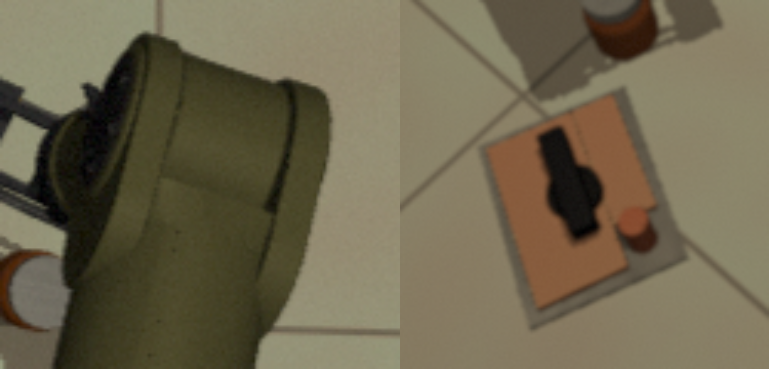

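The right crop shows the tile flat and square on the board, with the notch round the pipe (pipe at (635,225)) and the gripper clear. The release pose puts the pipe at about (60.6, 40.4) mm in the tile frame. Handing in.

```bash
python3 -c "
from cell import env
print(env.sign_off())"
```

```text
the job is handed in; nothing more can be done
None
```

I rubbed the long edge and then the short edge at about 7 mm of pad travel (judged from the wrist force), set the tile flat on the board with its notch round the pipe, let go and handed the job in; sign-off returned no verdict.

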